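# Seat the keyed chuck in the spin coater and hold it down on its seal

## Task

Fit the large black vacuum chuck to the spin coater: lift it out of its stand, bring it down through the opening of the white splash bowl, put its stem into the spindle hub and turn it until the key slips into the keyway, then push it fully home on the hub face against the springy rubber seal. The vacuum is not on yet, so finish while still gripping the chuck and pressing it fully home; do not put it down or let go. Leave the small white chuck, the wash bottle and the beaker where they are.

Things in the scene. Friction and masses are not known exactly. Their poses are not given: they have to be found in the camera images.
- chuck_centre (a point): Centre of the large black chuck's disc (loose, about 0.12 kg; disc 54 mm diameter, 14 mm thick), half-way up the disc. z is up along its axis; +x is the side of the key, shown by a red mark on top of the disc. At first it stands in one of the stand's tubes, disc on the rim, up to 2 mm of side play. Gripped across the disc's round edge, at any yaw.
- stem_tip (a point): Lower end of the black chuck's aluminium stem, 41 mm below chuck_centre, same axes. Stem 20 mm diameter, 34 mm long below the disc, last 4 mm tapered. Key on its +x side: 6 mm wide, standing out to 14 mm from the axis, from the disc's underside to 22 mm below it; the last 12 mm of the stem are plain.
- hub_mouth (a point): Centre of the top face of the steel spindle hub in the bowl, 85 mm above the bench; z up, x as the coater's x. Hub 40 mm diameter, bore 22, 45 deep. Keyway: slot 8 mm wide through the hub's wall, at an unread angle up to 0.5 rad either side of +x. A key beside the slot lands on this face, disc 22 mm above it, and drops when turned over the slot; home, chuck_centre is 7 mm above this point.
- seal (a joint): Travel of the black rubber seal ring around the hub (49 mm outer, 42 inner diameter), in m: 0 = up, its top 5 mm above the hub face; 0.005 = level with it, chuck fully home. Springy: about 3 N starts it, 8 N presses it level; it lifts the chuck again when let go. A red paint mark on it shows the keyway's side. Motor holds spindle and ring still up to 0.2 N m; beyond that they turn.
- coater: Spin coater, fixed: blue case 220 x 220 mm, white deck 101 mm above the bench, control panel toward -x (front edge 165 mm from the axis); origin on the bench under the spindle axis. White splash bowl around the spindle: rim 114 mm above the bench, opening 150 mm across, floor 40 mm above the bench, 166 mm wide inside.
- stand: Grey chuck stand, fixed: base 90 (x) by 190 (y) by 8 mm, origin at the centre of its underside; two upright tubes, 39 mm outer and 32 mm inner diameter, rims 56 mm above the bench, at y = +50 and -50 mm. One holds the black chuck, the other the small white one (either way round).
- small_chuck_centre (a point): Centre of the disc of the small white chuck (bystander, 40 mm disc diameter, 14 mm thick, same kind of stem), half-way up its disc, in the other tube of the stand.
- wash_bottle: Wash bottle (bystander), whitish with a yellow cap and bent spout, 68 mm diameter, 180 mm high without the spout, 225 mm with it; origin at the centre of its underside; the spout reaches 70 mm along +x.
- beaker: Glass beaker covered with a watch glass (bystander), 52 mm diameter (glass cover 80 mm), 81 mm high; origin at the centre of its underside.
There are look-alikes about, which are no part of the job. Of the things like the part that bears chuck_centre, leave any that is brown; of the rest the larger one is meant.

How it is judged (in metres and radians):
On the way, in this order (a step that is already met when the one before it is completed fails the run):
1. the black chuck is lifted clear of its stand, held by the fingers (z of chuck_centre in the frame of stand above 0.1 m and contact force between the fingers and chuck above 1 N), for 0.1 s.
2. its key has slipped into the keyway (z of chuck_centre in the frame of hub_mouth below 0.02 m and horizontal distance between chuck_centre and hub_mouth below 0.004 m), for 0.1 s.
At the end, for the whole second after the job is handed in: Black chuck upright in the hub, key in keyway, on the axis within 3 mm (tilt under 0.08 rad), disc within 1.5 mm of the hub face, seal pressed over 3.5 mm, at rest, still gripped by the fingers (over 2 N, grasp point within 24 mm of the disc's centre) (value of joint seal above 0.0035 m and z of chuck_centre in the frame of hub_mouth below 0.0085 m and horizontal distance between chuck_centre and hub_mouth below 0.003 m and angle between chuck_centre's own z axis and vertical below 0.08 rad and contact force between the fingers and chuck above 2 N and distance between the grasp point and chuck_centre below 0.024 m and linear speed of chuck below 0.01 m/s); the arm keeps its last pose, push and grip.
It fails at once if the small white chuck, the wash bottle or the beaker is moved by more than 30 mm or tipped (distance of any of small_chuck_centre, wash_bottle, beaker from where it was at the start of the episode above 0.03 m or angle between any of wash_bottle, beaker's own z axis and vertical above 0.5 rad).
It also fails if it takes over 48 s, if anything falls off the work surface, if the arm or the gripper's body presses on something with over 40 N, if the wrist force passes 120 N, or if a joint passes its speed limit or range.

## Robot

A 7-joint arm with a two-finger parallel gripper is mounted at the origin on the work surface. World frame = base frame: x ahead of the robot, y to its left, z up, the work surface at z = 0. Lengths are in m, angles in degrees, forces in N, time in s.
With the tool pointing down it reaches from about 0.4 to 0.85 m from the base axis. Payload 6.9 kg.
Tool frame: the origin (TCP) lies between the finger pads; the fingertips stand 22 mm ahead of it and the grasp point (between the pads) lies 3 mm ahead of it; x points along the fingers, y is the direction in which the jaws open and shut, and the axes are right-handed (so a half turn about x gives the same grasp; the last joint's range is limited). The gripper opens to 85 mm and grips with 20 to 120 N. Pads are 22 mm wide; open, the fingers measure 114 mm over their backs; the gripper's body (76 mm by 85 mm) begins 54 mm behind the grasp point. The pads swing forward as they close: fully open they stand 13 mm farther back than shut.
Start: joints at [-62.252, 29.078, -13.613, 85.955, 7.202, 65.827, -8.869], TCP at [0.231, 0.581, 0.253] pointing down, gripper open.
Joint ranges: [-176.47, 176.47], [-13.61, 117.27], [-81.72, 77.17], [0.22, 143.17], [-87.28, 267.28], [10, 112.55], [-165.47, 165.47]. Speed limits (degrees/s): [136.94, 136.94, 180, 180, 180, 180, 180].

## Interface

Orientations are given as a 3x3 rotation matrix whose columns are the frame's x, y, z axes.
In Python, from cell import bot gives the robot as it stands.
- The arm moves only by the shell command python3 -m jog 'ROWS'. ROWS is JSON, a list of rows, each a list of 3 entries, a list of its own where there are three numbers: the shift along the world's x, y, z in m, then the turn, a rotation vector about the world's x, y, z in rad, then the opening, from 0 (shut) to 1 (fully open). A call has 1 to 10 rows; each row shifts and turns the pose as measured when the row begins; what a row does not reach is not made up. A row lasts 1/12 s, in which the tool goes at most 41.7 mm and 7.16 degrees, less where a joint would pass 70% of its speed; a pose out of reach is approached as far as the arm can. A call with a gripper value outside its range is refused whole. The fingers move at their own pace and stop on an object; the grip force is fixed at half the most. Time passes only in rows, so rows that do not move let the fingers close. It gives the time, the measured TCP pose, the force and the opening at its end, in the units of the state.
- bot.get_obs(): the state, without advancing time (a new reading comes with each control period).
- bot.grab_frame(name): name is "scene" or "top"; returns a dict with "image" (420x560x3 uint8, blue, green, red), "range_z" (420x560 float32, m along the optical axis (not along the pixel's ray), 0 where there is no reading), "fx", "fy", "cx", "cy" (pixels), "rvec" (rotation vector, rad) and "tvec" (3), from world to camera coordinates, as OpenCV has them. Camera axes: x right, y down, z forward; pixel columns grow to the right and rows downward; lengths in m; the calibration is good to about 2 mm. A picture is of the moment at which its call begins.
- bot.finish_job(): hands the job in, once; it reports no verdict.
The state is a dict: "clock": time; "q": joint angles; "dq": joint speeds; "joint_efforts": joint torques, N m; "tool_pos": TCP position; "eef_rot": TCP orientation; "ft_force": force on the tool from outside, world axes, zero at the start; "wrist_torque": the same for the moment, N m; "finger_gap": finger opening in m.
Only numpy, scipy, OpenCV 4.12 (cv2) and the standard library are available. Lean on these libraries where they do the work, as an engineer would, in place of code of your own. Each camera call takes 0.05 s, during which the arm holds its last target.

## Working session

There is one attempt and no reset: what is moved stays moved. The work goes in short steps, Python scripts to look and compute and a shell command to move; the robot and the scene stay as the last step left them, time stands still between calls to the robot, and variables do not carry over. Pictures are saved under pics/ and viewed, and the job is handed in when it is done.

```bash
mkdir -p pics; ls
cat > h.py <<'E'
import numpy as np, cv2
from cell import bot
def grab(n):
    f=bot.grab_frame(n); f['R']=cv2.Rodrigues(np.array(f['rvec'],float))[0]; f['t']=np.array(f['tvec'],float).ravel(); return f
def ray(f,u,v,z):
    d=f['R'].T@np.array([(u-f['cx'])/f['fx'],(v-f['cy'])/f['fy'],1]); o=-f['R'].T@f['t']
    return o+d*(z-o[2])/d[2]
def cloud(f):
    Z=f['range_z']; v,u=np.mgrid[:Z.shape[0],:Z.shape[1]]
    c=np.stack([(u-f['cx'])/f['fx']*Z,(v-f['cy'])/f['fy']*Z,Z],-1)
    return (c-f['t'])@f['R']
def proj(f,p):
    c=f['R']@np.array(p)+f['t']; return c[0]/c[2]*f['fx']+f['cx'],c[1]/c[2]*f['fy']+f['cy']
E
python3 - <<'E'
from h import *
for n in('scene','top'):
    f=grab(n); cv2.imwrite(f'pics/{n}0.png',f['image']); np.savez(f'{n}0.npz',**f); print(n,f['fx'],-f['R'].T@f['t'],f['R'].round(2).tolist())
print(bot.get_obs())
E
```

```text
pics
scene 460.92550715570275 [ 0.9002749  -0.68602851  0.77643775] [[0.86, 0.5, -0.0], [0.35, -0.61, -0.71], [-0.36, 0.62, -0.7]]
top 386.6220737212438 [ 0.41167627 -0.09430007  0.81566083] [[0.01, -1.0, -0.0], [-0.98, -0.01, -0.18], [0.18, 0.01, -0.98]]
{'clock': 0.1, 'q': array([-62.25272786,  29.12019338, -13.60853185,  86.00349637,
         7.20220278,  65.82859732,  -8.87038378]), 'dq': array([-0.03041639, -0.0905731 ,  0.03610256, -0.0138435 , -0.07721751,
       -0.06111573,  0.0261907 ]), 'joint_efforts': array([-4.06339866e-03, -6.21830034e+01, -2.19463862e+00, -2.50203305e+01,
        1.25447640e-02,  7.84291798e-03, -1.80840414e-05]), 'tool_pos': array([0.2310374 , 0.58026746, 0.2525186 ]), 'eef_rot': array([[-5.60945863e-04,  3.69805650e-01,  9.29108964e-01],
       [-1.53354233e-03,  9.29107699e-01, -3.69806073e-01],
       [-9.99998667e-01, -1.63226911e-03,  4.59334983e-05]]), 'ft_force': array([ 0.5788165 , -0.2532373 ,  0.63383412]), 'wrist_torque': array([ 0.06161096,  0.04428001, -0.01942607]), 'finger_gap': 0.085445747796864}
```

View pics/scene0.png

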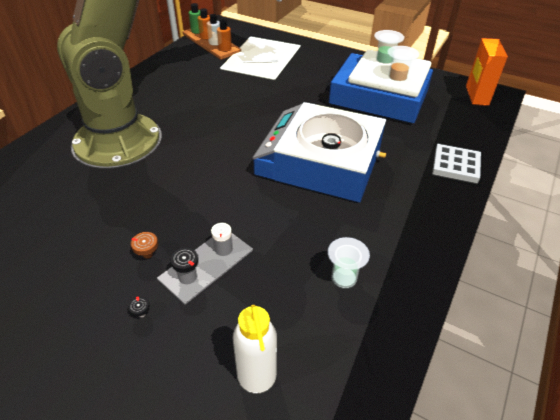

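View pics/top0.png

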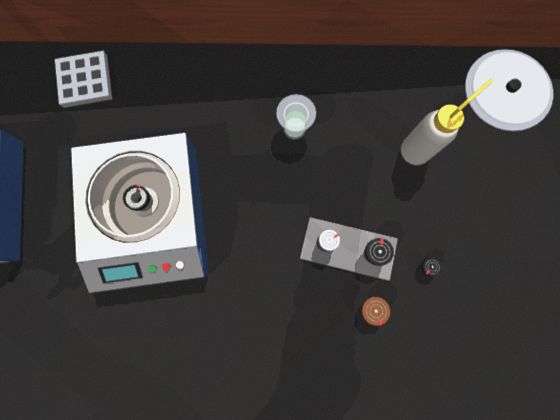

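Candidates (top view): black disc in the stand at (379,251), small black disc at (431,267), brown disc at (376,311) and white chuck at (329,240). The description fits the larger black one, in the stand at (379,251). Next I'll check it in a crop and measure it.

Run:
```python
from h import *
T=dict(np.load('top0.npz'));S=dict(np.load('scene0.npz'))
a=cv2.resize(T['image'][215:335,290:450],(640,480),interpolation=2); cv2.imwrite('pics/c1.png',a)
b=cv2.resize(T['image'][140:260,60:220],(640,480),interpolation=2); cv2.imwrite('pics/c2.png',b)
c=cv2.resize(S['image'][90:190,260:400],(700,500),interpolation=2); cv2.imwrite('pics/c3.png',c)
C=cloud(T)
for n,u,v in(('black',379,251),('smallblk',431,267),('brown',376,311),('white',329,240),('deck',100,155),('seal',136,198),('beaker',296,111),('cap',450,117),('stand',352,262)):
    print(n,C[v,u].round(4))
```

```text
black [ 0.4665 -0.2832  0.0682]
smallblk [ 0.4384 -0.3932  0.038 ]
brown [ 0.3526 -0.2791  0.0473]
white [ 0.486  -0.1866  0.0719]
deck [0.6407 0.2563 0.1025]
seal [0.5666 0.1979 0.0568]
beaker [ 0.7452 -0.121   0.0816]
cap [ 0.6922 -0.3851  0.1814]
stand [ 0.4475 -0.2421  0.0064]
```

View pics/c1.png

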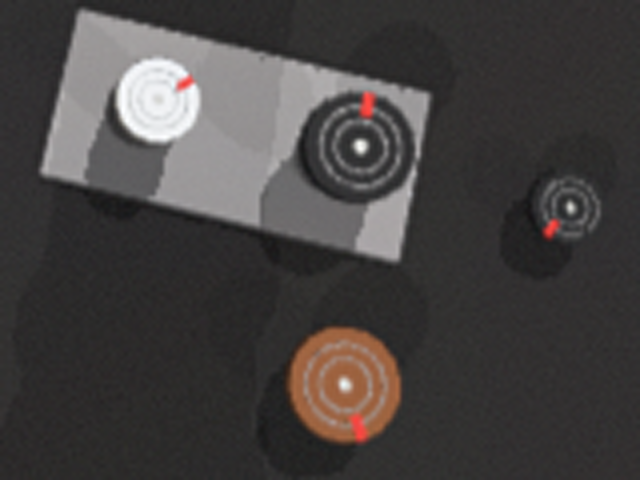

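View pics/c2.png

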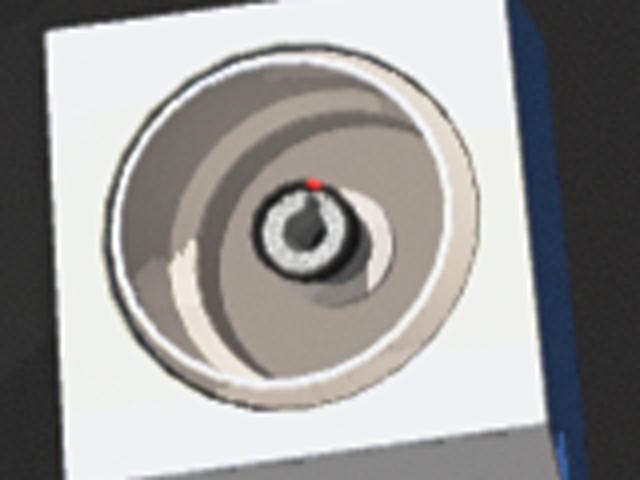

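View pics/c3.png

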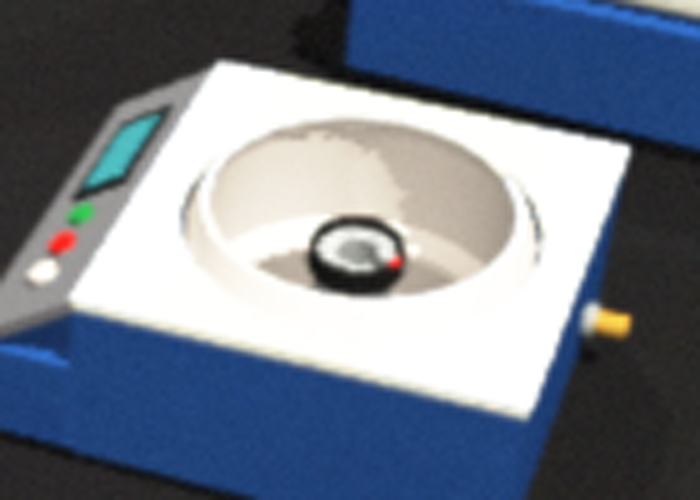

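Crop confirms: black disc with red mark at about (381.5,241), centre (380,251.5), in the stand tube. The hub sits at about (136.5,197) with its red ring mark at (138.5,186).

Run:
```python
from h import *
T=dict(np.load('top0.npz'));S=dict(np.load('scene0.npz'))
def blob(f,m,near,rad,z,name):
    yy,xx=np.mgrid[:420,:560]; m=m&(np.hypot(xx-near[0],yy-near[1])<rad)
    v,u=np.nonzero(m)
    if len(u)==0: print(name,'none');return
    P=np.array([ray(f,a,b,z) for a,b in zip(u,v)])[:,:2]
    c,r=cv2.minEnclosingCircle(P.astype(np.float32)*1000)
    h=cv2.convexHull(P.astype(np.float32)*1000)[:,0]; (ec,es,ea)=cv2.fitEllipse(h) if len(h)>5 else((0,0),(0,0),0)
    print(name,len(u),'mean',u.mean().round(2),v.mean().round(2),P.mean(0).round(4),'circ',np.round(c,1),round(r,1),'ell',np.round(ec,1),np.round(es,1)); return P.mean(0)
def masks(f):
    h=cv2.cvtColor(f['image'],cv2.COLOR_BGR2HSV).astype(int); H,s,V=h[...,0],h[...,1],h[...,2]
    return ((H<8)|(H>172))&(s>130)&(V>110),(s<60)&(V>120),V
rT,wT,VT=masks(T); rS,wS,VS=masks(S)
CT=cloud(T);CS=cloud(S)
c=blob(T,(CT[...,2]>.058),(380,251),20,.07,'disc top')
blob(T,wT,(380,251),3.5,.07,'dot top')
r=blob(T,rT,(381,241),7,.07,'mark top')
blob(S,(CS[...,2]>.058),(185,260),17,.07,'disc scene')
r2=blob(S,rS,(185,252),9,.07,'mark scene')
blob(T,(CT[...,2]>.060),(329,240),16,.07,'white top')
h=blob(T,wT&(VT>130),(136,197.5),9.5,.085,'hub top')
m=blob(T,rT,(138,186),5,.09,'hubmark top')
blob(S,wS&(VS>130),(331,140),8.5,.085,'hub scene')
blob(S,rS,(339,142),5,.09,'hubmark scene')
# bowl rim by height
blob(T,(CT[...,2]>.109),(136,197),60,.114,'rim')
blob(S,(CS[...,2]>.109)&(CS[...,2]<.12),(331,140),50,.114,'rim scene')
# deck
dm=(abs(CT[...,2]-.101)<.006)&(VT>150);dm[:, 250:]=0;dm[:,:40]=0
v,u=np.nonzero(dm);P=np.array([ray(T,a,b,.101) for a,b in zip(u,v)])[:,:2].astype(np.float32)*1000
print('deck',cv2.minAreaRect(P))
v,u=np.nonzero((VT>60)&(abs(CT[...,2]-.008)<.006)&(np.hypot(*(np.mgrid[:420,:560]-np.array([248,350])[:,None,None]))<70))
P=np.array([ray(T,a,b,.008) for a,b in zip(u,v)])[:,:2].astype(np.float32)*1000
print('stand',cv2.minAreaRect(P))
```

```text
disc top 651 mean 378.83 251.28 [ 0.4658 -0.2824] circ [ 471.4 -284.9] 33.5 ell [ 472.8 -283.2] [56.6 68.9]
dot top 11 mean 379.82 251.18 [ 0.466  -0.2843] circ [ 465.9 -284.2] 3.4 ell [ 466.  -284.2] [6.1 6.5]
mark top 20 mean 381.3 240.7 [ 0.4862 -0.2878] circ [ 485.7 -288.4] 5.8 ell [ 485.8 -288.1] [ 6.5 12.6]
disc scene 570 mean 184.45 259.26 [ 0.4698 -0.2851] circ [ 468.3 -282.4] 33.9 ell [ 468.5 -284.8] [56.  64.8]
mark scene none
white top 341 mean 328.76 239.6 [ 0.487  -0.1864] circ [ 481.2 -186.6] 25.4 ell [ 484.4 -186.6] [42.7 46.2]
hub top 170 mean 135.9 198.08 [0.5607 0.1872] circ [562.4 187. ] 18.6 ell [561.9 187.1] [34.6 36.5]
hubmark top 9 mean 138.33 185.89 [0.5837 0.1825] circ [584.4 182.2] 3.1 ell [583.6 182.3] [4.1 6.6]
hub scene 114 mean 330.74 138.49 [0.5584 0.1938] circ [556.1 197.5] 24.4 ell [556.8 197.2] [39.  48.5]
hubmark scene 5 mean 338.8 142.4 [0.5848 0.1827] circ [585.3 182.6] 3.3 ell [0 0] [0 0]
rim 808 mean 136.92 198.9 [0.554 0.174] circ [558.1 176.8] 110.0 ell [560.1 179.9] [207.1 216. ]
rim scene 369 mean 332.26 135.9 [0.5706 0.1699] circ [565.4 184.9] 83.7 ell [564.2 184.2] [159.9 166.4]
deck ((562.3494873046875, 188.4871063232422), (223.1169891357422, 221.58981323242188), 8.645793914794922)
stand ((451.2652587890625, -233.56854248046875), (199.93887329101562, 141.91770935058594), 77.12662506103516)
```

```bash
python3 -m jog '[[[0.017,-0.037,0.003],[0,0,0],1],[[0.017,-0.037,0.003],[0,0,0],1],[[0.017,-0.037,0.003],[0,0,0],1],[[0.017,-0.037,0.003],[0,0,0],1],[[0.017,-0.037,0.003],[0,0,0],1],[[0.017,-0.037,0.003],[0,0,0],1],[[0.017,-0.037,0.003],[0,0,0],1],[[0.017,-0.037,0.003],[0,0,0],1],[[0.017,-0.037,0.003],[0,0,0],1],[[0.017,-0.037,0.003],[0,0,0],1]]'
```

```text
clock: 0.93
tool_pos: [0.3929, 0.2059, 0.2773]
eef_rot: [[-0.011, 0.354, 0.935], [-0.004, 0.935, -0.354], [-1.0, -0.007, -0.009]]
ft_force: [1.2, 0.9, 0.2]
finger_gap: 0.0854
```

```bash
python3 -m jog '[[[0.008,-0.04,-0.002],[0,0,0],1],[[0.008,-0.04,-0.002],[0,0,0],1],[[0.008,-0.04,-0.002],[0,0,0],1],[[0.008,-0.04,-0.002],[0,0,0],1],[[0.006,-0.04,-0.002],[0,0,0],1],[[0.006,-0.04,-0.002],[0,0,0],1],[[0.006,-0.04,-0.002],[0,0,0],1],[[0.006,-0.04,-0.002],[0,0,0],1],[[0.006,-0.04,-0.002],[0,0,0],1],[[0.006,-0.04,-0.002],[0,0,0],1]]'; python3 -c "
from cell import bot
o=bot.get_obs();print(o['q'].round(1),o['tool_pos'],o['eef_rot'].round(4).tolist())"
```

```text
clock: 1.77
tool_pos: [0.4593, -0.2045, 0.2575]
eef_rot: [[-0.008, 0.353, 0.935], [-0.002, 0.935, -0.353], [-1.0, -0.005, -0.007]]
ft_force: [1.0, 0.1, 0.2]
finger_gap: 0.0854
[ 15.9  18.1   6.9 103.5  -2.1  58.9  92.9] [ 0.45929224 -0.20453064  0.25747895] [[-0.0082, 0.3534, 0.9354], [-0.0024, 0.9355, -0.3534], [-1.0, -0.0051, -0.0068]]
```

```bash
python3 -m jog '[[[0.0035,-0.038,-0.01],[0.002,-0.008,0],1],[[0.0032,-0.036,-0.02],[0,0,0],1],[[0,-0.006,-0.035],[0,0,0],1],[[0,0,-0.03],[0,0,0],1],[[0,0,-0.02],[0,0,0],1],[[0,0,0],[0,0,0],1]]'
```

```text
clock: 2.27
tool_pos: [0.4632, -0.301, 0.1381]
eef_rot: [[0.002, 0.367, 0.93], [-0.008, 0.93, -0.367], [-1.0, -0.007, 0.005]]
ft_force: [-0.6, 0.1, 0.3]
finger_gap: 0.0855
```

Run:
```python
from h import *
f=grab('scene'); cv2.imwrite('pics/s2.png',cv2.resize(f['image'][180:320,100:290],(760,560),interpolation=2))
f=grab('top'); cv2.imwrite('pics/t2.png',cv2.resize(f['image'][180:320,290:480],(760,560),interpolation=2))
o=bot.get_obs();print(o['tool_pos'],o['eef_rot'].round(4).tolist(),o['ft_force'])
```

```text
[ 0.46487159 -0.30145851  0.14161854] [[0.006, 0.3666, 0.9303], [-0.0105, 0.9303, -0.3666], [-0.9999, -0.0076, 0.0095]] [ 0.37140526  0.2120083  -0.07501111]
```

View pics/s2.png

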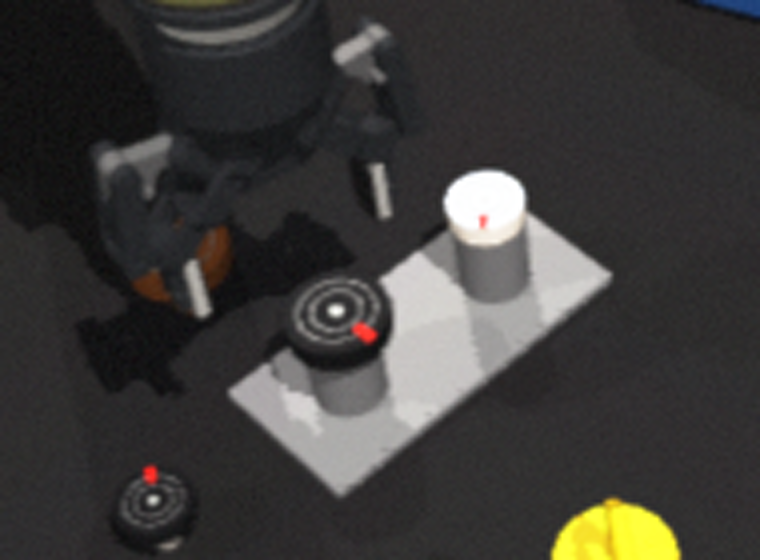

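View pics/t2.png

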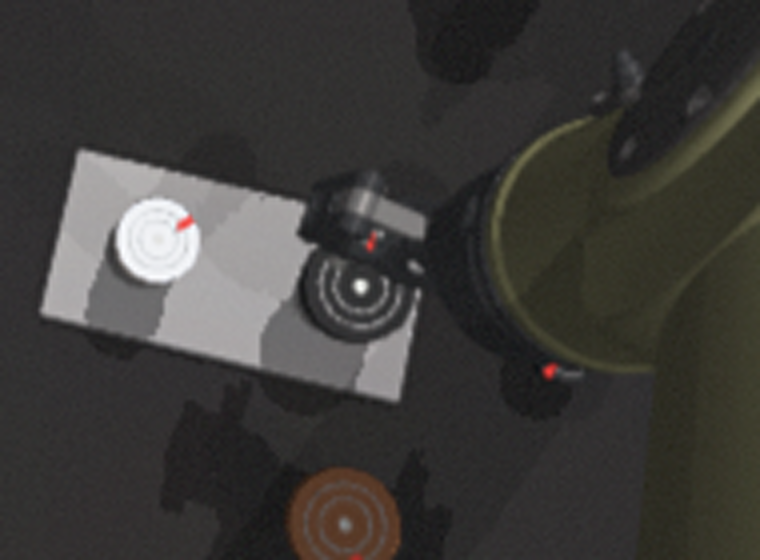

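Scene crop: the black disc's dot is at (184,257.8) and its mark at (191.2,263.3). The jaws are open above and behind it, 17 mm short in y after overshoot.

```bash
python3 -m jog '[[[0.001,0.009,0],[0.0105,0.006,0],1],[[0,0.008,0],[0,0,0],1],[[0,0,0],[0,0,0],1],[[0,0,0],[0,0,0],1]]'
python3 - <<'E'
from h import *
S=dict(np.load('scene0.npz'))
c=ray(S,184,257.8,.07);m=ray(S,191.2,263.3,.07);print(c,m,np.degrees(np.arctan2(*(m-c)[1::-1])))
o=bot.get_obs();print(o['tool_pos'],o['eef_rot'].round(4).tolist(),o['dq'].round(2))
E
```

```text
clock: 2.7
tool_pos: [0.469, -0.2821, 0.147]
eef_rot: [[0.007, 0.364, 0.931], [-0.002, 0.931, -0.364], [-1.0, 0.001, 0.007]]
ft_force: [0.4, 0.2, -0.3]
finger_gap: 0.0851
[ 0.46687194 -0.28277876  0.07      ] [ 0.48727947 -0.28657602  0.07      ] -10.540568913115013
[ 0.4690326  -0.28209119  0.14699096] [[0.0066, 0.364, 0.9314], [-0.0015, 0.9314, -0.364], [-1.0, 0.001, 0.0067]] [-1.48 -1.66 -0.74  0.02 -0.28  0.54 -0.62]
```

```bash
python3 -m jog '[[[-0.0026,-0.0015,-0.02],[0.0015,0.0066,0],1],[[0,0,-0.025],[0,0,0],1],[[0,0,-0.015],[0,0,0],1],[[0,0,0],[0,0,0],1],[[0,0,0],[0,0,0],1]]'
python3 - <<'E'
from h import *
o=bot.get_obs();print(o['tool_pos'],o['eef_rot'].round(4).tolist(),o['dq'].round(2))
E
```

```text
clock: 3.12
tool_pos: [0.4708, -0.2829, 0.0916]
eef_rot: [[0.011, 0.359, 0.933], [-0.005, 0.933, -0.359], [-1.0, -0.001, 0.013]]
ft_force: [0.1, -0.6, 0.7]
finger_gap: 0.0855
[ 0.47080647 -0.28293041  0.09157132] [[0.0114, 0.3594, 0.9331], [-0.0054, 0.9332, -0.3593], [-0.9999, -0.0009, 0.0126]] [-0.22  0.25 -0.15  0.38 -0.04 -0.27  0.07]
```

```bash
python3 -m jog '[[[-0.0045,-0.0007,-0.008],[0.005,0.012,0],1],[[-0.001,0,-0.008],[0.001,0.003,0],1],[[0,0,-0.008],[0,0.002,0],1],[[0,0,0],[0,0,0],1]]'
python3 - <<'E'
from h import *
o=bot.get_obs();print(o['tool_pos'],o['eef_rot'].round(4).tolist(),o['dq'].round(2))
E
```

```text
clock: 3.45
tool_pos: [0.4666, -0.2845, 0.0692]
eef_rot: [[-0.002, 0.359, 0.933], [-0.002, 0.933, -0.359], [-1.0, -0.002, -0.001]]
ft_force: [0.2, 0.1, -0.2]
finger_gap: 0.0853
[ 0.4665916  -0.28452144  0.06919763] [[-0.0022, 0.3588, 0.9334], [-0.0016, 0.9334, -0.3588], [-1.0, -0.0023, -0.0014]] [ 0.09 -1.1   0.17 -0.6   0.05  0.98 -0.03]
```

```bash
python3 -m jog '[[[0,0.0008,-0.005],[0.0016,-0.002,0],1],[[0,0,0],[0,0,0],1],[[0,0,0],[0,0,0],0],[[0,0,0],[0,0,0],0],[[0,0,0],[0,0,0],0],[[0,0,0],[0,0,0],0],[[0,0,0],[0,0,0],0],[[0,0,0],[0,0,0],0]]'
python3 - <<'E'
from h import *
o=bot.get_obs();print(o['tool_pos'],o['eef_rot'].round(4).tolist(),o['finger_gap'])
E
```

```text
clock: 4.12
tool_pos: [0.467, -0.2839, 0.0646]
eef_rot: [[0.001, 0.359, 0.933], [-0.0, 0.933, -0.359], [-1.0, 0.0, 0.001]]
ft_force: [-0.4, -0.9, -1.1]
finger_gap: 0.0522
[ 0.46701891 -0.28389483  0.06457299] [[0.0011, 0.359, 0.9333], [-0.0002, 0.9333, -0.359], [-1.0, 0.0002, 0.0011]] 0.05223573838334868
```

```bash
python3 -m jog '[[[0,0,0],[0,0,0],0],[[0,0,0],[0,0,0],0],[[0,0,0.01],[0,0,0],0],[[0,0,0.015],[0,0,0],0],[[0,0,0.02],[0,0,0],0],[[0,0,0.03],[0,0,0],0],[[0,0,0.03],[0,0,0],0],[[0,0,0.03],[0,0,0],0],[[0,0,0.02],[0,0,0],0],[[0,0,0],[0,0,0],0]]'
python3 - <<'E'
from h import *
f=grab('scene'); cv2.imwrite('pics/s3.png',cv2.resize(f['image'][160:300,100:290],(760,560),interpolation=2)); np.savez('s3.npz',**f)
o=bot.get_obs();print(o['tool_pos'],o['eef_rot'].round(4).tolist(),o['finger_gap'],o['ft_force'])
E
```

```text
clock: 4.95
tool_pos: [0.4637, -0.2825, 0.2292]
eef_rot: [[-0.003, 0.36, 0.933], [0.002, 0.933, -0.36], [-1.0, 0.0, -0.004]]
ft_force: [0.5, -0.7, -1.0]
finger_gap: 0.0521
[ 0.46340309 -0.28225597  0.22768744] [[-0.0044, 0.3596, 0.9331], [0.0024, 0.9331, -0.3596], [-1.0, 0.0006, -0.005]] 0.05216229725626734 [ 0.29466527  0.3497536  -1.29582212]
```

View pics/s3.png

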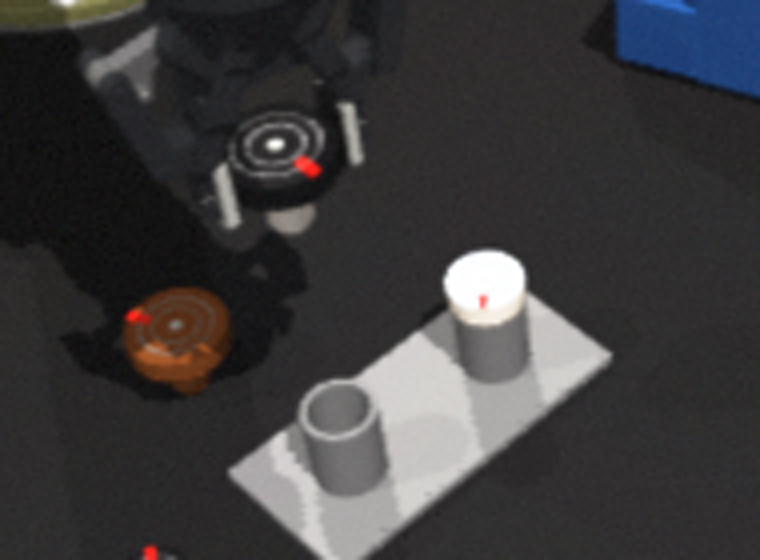

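Chuck is lifted clear: dot at (168.8,196.3), mark at (176.8,201.8), tube empty.

```bash
python3 - <<'E'
from h import *
f=dict(np.load('s3.npz'))
for z in(.231,.234):
    c=ray(f,168.8,196.3,z);m=ray(f,176.8,201.8,z);print(c,np.degrees(np.arctan2(*(m-c)[1::-1])),np.hypot(*(m-c)[:2]))
print(cloud(f)[196,169],cloud(f)[192,165])
E
python3 -m jog '[[[0.004,0.020,0.004],[0,0,0],0],[[0.008,0.039,0.004],[0,0,0],0],[[0.008,0.039,0],[0,0,0],0],[[0.008,0.039,0],[0,0,0],0],[[0.008,0.039,0],[0,0,0],0],[[0.008,0.039,0],[0,0,0],0],[[0.008,0.039,0],[0,0,0],0],[[0.008,0.039,0],[0,0,0],0],[[0.008,0.039,0],[0,0,0],0],[[0.008,0.039,0],[0,0,0],0]]'
```

```text
[ 0.45993128 -0.28082619  0.231     ] -10.572485206974264 0.020727332381111508
[ 0.46235325 -0.28305487  0.234     ] -10.572485206974031 0.02061332854351262
[ 0.46265923 -0.28274864  0.23460005] [ 0.45050599 -0.27853627  0.23482541]
clock: 5.83
tool_pos: [0.5303, 0.0928, 0.2289]
eef_rot: [[-0.018, 0.38, 0.925], [-0.004, 0.925, -0.38], [-1.0, -0.011, -0.015]]
ft_force: [0.5, -0.6, -1.0]
finger_gap: 0.0521
```

```bash
python3 -m jog '[[[0.01,0.035,0],[0.004,-0.009,0],0],[[0.01,0.025,0],[0,-0.006,0],0],[[0.008,0.012,0],[0,0,0],0],[[0.002,0.006,0],[0,0,0],0],[[0,0,0],[0,0,0],0],[[0,0,0],[0,0,0],0]]'
python3 - <<'E'
from h import *
o=bot.get_obs();print(o['tool_pos'],o['eef_rot'].round(4).tolist(),o['dq'].round(2),o['ft_force'])
E
```

```text
clock: 6.33
tool_pos: [0.5557, 0.1871, 0.2212]
eef_rot: [[-0.015, 0.365, 0.931], [0.002, 0.931, -0.365], [-1.0, -0.004, -0.015]]
ft_force: [-0.2, 0.1, -1.7]
finger_gap: 0.0524
[0.55574998 0.18708797 0.22117359] [[-0.0154, 0.3652, 0.9308], [0.0018, 0.9309, -0.3652], [-0.9999, -0.0039, -0.015]] [-0.24  0.64  0.02  0.73  0.02 -0.11  0.11] [-0.19488514  0.14154105 -1.72365091]
```

```bash
python3 -m jog '[[[0.0063,0.0003,-0.01],[-0.0018,-0.0154,-0.022],0],[[0.001,0,-0.02],[0,-0.003,0],0],[[0,0,-0.015],[0,-0.002,0],0],[[0,0,-0.006],[0,0,0],0],[[0,0,0],[0,0,0],0],[[0,0,0],[0,0,0],0]]'
python3 - <<'E'
from h import *
f=grab('scene'); cv2.imwrite('pics/s4.png',cv2.resize(f['image'][60:200,250:440],(760,560),interpolation=2)); np.savez('s4.npz',**f)
o=bot.get_obs();print(o['tool_pos'],o['eef_rot'].round(4).tolist(),np.degrees(np.arctan2(o['eef_rot'][1,1],o['eef_rot'][0,1])),o['ft_force'],o['wrist_torque'],o['q'].round(1))
E
```

```text
clock: 6.83
tool_pos: [0.5617, 0.1761, 0.1685]
eef_rot: [[0.004, 0.398, 0.918], [-0.005, 0.918, -0.397], [-1.0, -0.004, 0.005]]
ft_force: [0.2, -0.1, -0.9]
finger_gap: 0.0521
[0.561799   0.17593431 0.16871047] [[0.0039, 0.3977, 0.9175], [-0.0055, 0.9175, -0.3977], [-1.0, -0.0035, 0.0058]] 66.56444841285297 [ 0.20563053 -0.72403056 -1.3813556 ] [-0.0298262  -0.0081289  -0.01095696] [-21.7  30.1   2.6  98.6  -1.2  51.2  47.9]
```

View pics/s4.png

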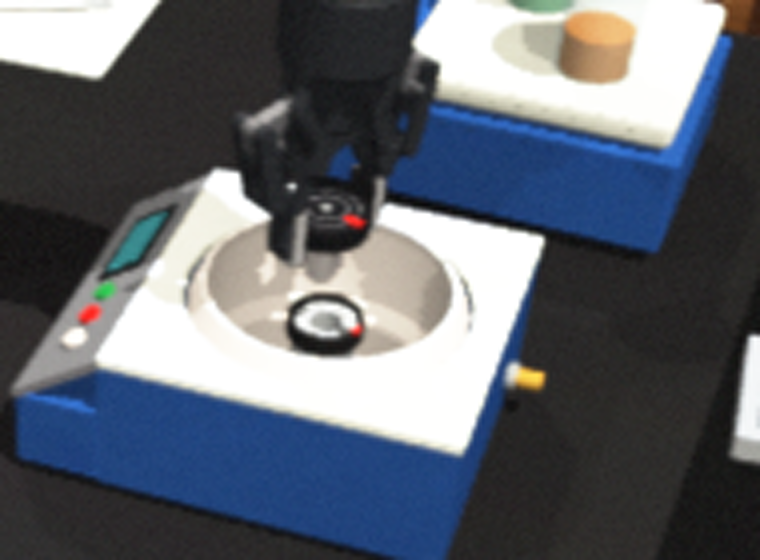

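Scene crop: held disc's dot is at (331.5,111.8), mark at (338.5,115.3). Hub bore is at (330.8,140.3), ring mark at (339,142.3).

Run:
```python
from h import *
f=dict(np.load('s4.npz'))
c=ray(f,331.5,111.8,.1747);m=ray(f,338.5,115.3,.1747);print(c,np.degrees(np.arctan2(*(m-c)[1::-1])),np.hypot(*(m-c)[:2]))
# seal outer ring (dark) in scene at z .09 top outline
g=cv2.cvtColor(f['image'],cv2.COLOR_BGR2GRAY)
T=dict(np.load('top0.npz'));gt=cv2.cvtColor(T['image'],cv2.COLOR_BGR2GRAY)
def radial(f,g,c0,rs,z,dark):
    for it in range(5):
        P=[]
        for a in np.arange(0,360,6):
            prof=[]
            for r in rs:
                u,v=proj(f,[c0[0]+r*np.cos(np.radians(a)),c0[1]+r*np.sin(np.radians(a)),z]); prof.append(cv2.getRectSubPix(g,(1,1),(float(u),float(v)))[0,0].astype(float))
            d=np.gradient(np.array(prof))*dark; k=d.argmax()
            if d[k]>4:P.append([c0[0]+rs[k]*np.cos(np.radians(a)),c0[1]+rs[k]*np.sin(np.radians(a))])
        P=np.array(P);A=np.c_[2*P,np.ones(len(P))]
        s=np.linalg.lstsq(A,(P**2).sum(1),rcond=None)[0]
        w=abs(np.hypot(*(P-s[:2]).T)-np.sqrt(s[2]+s[0]**2+s[1]**2))<.0025
        s=np.linalg.lstsq(A[w],(P[w]**2).sum(1),rcond=None)[0]; c0=s[:2]
    return c0.round(4),np.sqrt(s[2]+c0@c0).round(4),w.sum(),len(P)
for n,ff,gg in(('scene',f,g),('top',T,gt)):
    print(n,'ring inner',radial(ff,gg,[.562,.1875],np.arange(.016,.0235,.0005),.09,-1), 'bore',radial(ff,gg,[.562,.1875],np.arange(.007,.016,.0005),.085,1),
     'rim',radial(ff,gg,[.562,.1875],np.arange(.068,.085,.0005),.114,1))
for u,v in((339,142.3),):
    print(ray(f,u,v,.09))
```

```text
[0.56057032 0.17469045 0.1747    ] -14.21390525518885 0.020708738973082993
scene ring inner (array([0.5628, 0.1849]), np.float64(0.0182), np.int64(60), 60) bore (array([0.5615, 0.1891]), np.float64(0.0091), np.int64(56), 56) rim (array([0.5606, 0.1893]), np.float64(0.0737), np.int64(51), 52)
top ring inner (array([0.5613, 0.1862]), np.float64(0.0195), np.int64(60), 60) bore (array([0.5625, 0.1875]), np.float64(0.0107), np.int64(56), 58) rim (array([0.5673, 0.1891]), np.float64(0.0781), np.int64(34), 60)
[0.58500889 0.18334262 0.09      ]
```

```bash
python3 -m jog '[[[0.0007,0.0126,-0.008],[0.0055,0.004,0.015],0],[[0,0,-0.008],[0,0,0],0],[[0,0,-0.005],[0,0,0],0],[[0,0,0],[0,0,0],0],[[0,0,0],[0,0,0],0]]'
python3 - <<'E'
from h import *
o=bot.get_obs();print(o['tool_pos'],o['eef_rot'].round(4).tolist(),np.degrees(np.arctan2(o['eef_rot'][1,1],o['eef_rot'][0,1])),o['ft_force'],o['wrist_torque'],o['dq'].round(1))
E
```

```text
clock: 7.3
tool_pos: [0.5638, 0.1902, 0.1481]
eef_rot: [[0.003, 0.383, 0.924], [0.002, 0.924, -0.383], [-1.0, 0.004, 0.002]]
ft_force: [0.4, -0.9, -0.7]
finger_gap: 0.0522
[0.56384983 0.19015091 0.14809759] [[0.0034, 0.3825, 0.9239], [0.0025, 0.9239, -0.3826], [-1.0, 0.0036, 0.0022]] 67.50847020217768 [ 0.44255581 -0.90164769 -0.69886257] [-0.06088394 -0.01356541  0.06967925] [-0.3  0.7 -0.3  0.4 -0.2 -0.4 -0. ]
```

```bash
python3 -m jog '[[[-0.0013,-0.0017,-0.006],[-0.0025,0.0034,0],0],[[0,0,-0.005],[0,0,0],0],[[0,0,-0.003],[0,0,0],0],[[0,0,0],[0,0,0],0]]'
python3 - <<'E'
from h import *
f=grab('scene'); cv2.imwrite('pics/s5.png',cv2.resize(f['image'][90:170,280:390],(770,560),interpolation=2)); np.savez('s5.npz',**f)
o=bot.get_obs();print(o['tool_pos'],o['eef_rot'].round(4).tolist(),np.degrees(np.arctan2(o['eef_rot'][1,1],o['eef_rot'][0,1])),o['ft_force'],o['wrist_torque'],o['dq'].round(1))
E
```

```text
clock: 7.63
tool_pos: [0.5624, 0.1883, 0.1328]
eef_rot: [[-0.0, 0.382, 0.924], [-0.0, 0.924, -0.382], [-1.0, -0.0, -0.0]]
ft_force: [0.1, -1.0, -0.6]
finger_gap: 0.0523
[0.56248747 0.18831053 0.13307417] [[0.0, 0.3823, 0.924], [-0.0004, 0.924, -0.3823], [-1.0, -0.0004, 0.0002]] 67.52229185673184 [ 0.42189914  0.05390375 -1.15875042] [0.01144218 0.01577486 0.02787243] [-0.  -0.5 -0.1 -0.5 -0.   0.5  0.1]
```

View pics/s5.png

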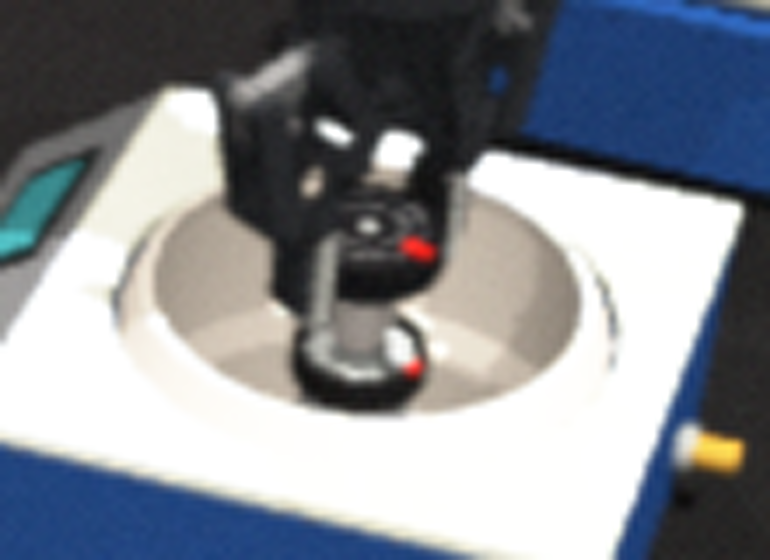

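Stem (centre at crop x≈362) is lined up over the hub ring (centre ≈361). Now I'll lower it slowly and watch the force.

```bash
python3 -m jog '[[[0,0,-0.004],[0,0,0],0],[[0,0,-0.004],[0,0,0],0],[[0,0,-0.003],[0,0,0],0],[[0,0,0],[0,0,0],0]]'
python3 - <<'E'
from h import *
o=bot.get_obs();print(o['tool_pos'],o['eef_rot'].round(4).tolist(),np.degrees(np.arctan2(o['eef_rot'][1,1],o['eef_rot'][0,1])),o['ft_force'],o['wrist_torque'],o['dq'].round(1))
E
```

```text
clock: 8.02
tool_pos: [0.563, 0.1885, 0.1215]
eef_rot: [[0.001, 0.383, 0.924], [0.0, 0.924, -0.383], [-1.0, 0.001, 0.001]]
ft_force: [-0.5, -0.7, -1.5]
finger_gap: 0.0525
[0.56303333 0.18849721 0.12148516] [[0.0014, 0.3825, 0.9239], [0.0003, 0.9239, -0.3825], [-1.0, 0.0008, 0.0012]] 67.50846515466229 [-0.46079832 -0.72031782 -1.50793653] [ 0.08578115 -0.05395136 -0.00865879] [-0.1 -0.1 -0.1 -0.2 -0.   0.2 -0. ]
```

```bash
python3 -m jog '[[[-0.0004,0,-0.003],[0,0.001,0],0],[[0,0,-0.003],[0,0,0],0],[[0,0,-0.002],[0,0,0],0],[[0,0,-0.002],[0,0,0],0]]'
python3 - <<'E'
from h import *
o=bot.get_obs();print(o['tool_pos'],o['eef_rot'].round(4).tolist(),np.degrees(np.arctan2(o['eef_rot'][1,1],o['eef_rot'][0,1])),o['ft_force'],o['wrist_torque'],o['dq'].round(1))
E
```

```text
clock: 8.35
tool_pos: [0.5629, 0.1888, 0.1109]
eef_rot: [[0.001, 0.382, 0.924], [0.001, 0.924, -0.382], [-1.0, 0.001, 0.001]]
ft_force: [-0.7, 1.3, -2.1]
finger_gap: 0.0521
[0.5629324  0.18875479 0.11093361] [[0.0012, 0.3824, 0.924], [0.0007, 0.924, -0.3824], [-1.0, 0.0011, 0.0008]] 67.5174308743828 [-0.70730779  1.32632691 -2.05009056] [ 0.01947505 -0.01446293  0.00717953] [ 0.1  2.  -0.1  1.5 -0.1 -3.4  0.1]
```

No landing force, and already 4 mm below where a key beside the slot would stop, so the key seems to be in the slot. Continue down.

```bash
python3 -m jog '[[[0,0,-0.003],[0,0,0],0],[[0,0,-0.003],[0,0,0],0],[[0,0,-0.003],[0,0,0],0],[[0,0,-0.002],[0,0,0],0]]'
python3 - <<'E'
from h import *
o=bot.get_obs();print(o['tool_pos'],o['eef_rot'].round(4).tolist(),np.degrees(np.arctan2(o['eef_rot'][1,1],o['eef_rot'][0,1])),o['ft_force'],o['wrist_torque'],o['dq'].round(1))
E
```

```text
clock: 8.68
tool_pos: [0.5629, 0.1888, 0.0988]
eef_rot: [[0.001, 0.382, 0.924], [0.001, 0.924, -0.382], [-1.0, 0.001, 0.001]]
ft_force: [0.1, 0.7, -1.8]
finger_gap: 0.0521
[0.56285363 0.18881343 0.09875458] [[0.0011, 0.3823, 0.924], [0.0008, 0.924, -0.3823], [-1.0, 0.0011, 0.0007]] 67.52353248514818 [ 0.05624714  0.66001925 -1.76452037] [ 0.05081893 -0.00880543 -0.03680514] [ 0.1  1.9 -0.1  1.3 -0.  -3.2  0.2]
```

```bash
python3 -m jog '[[[0,0,-0.003],[0,0,0],0],[[0,0,-0.003],[0,0,0],0],[[0,0,-0.002],[0,0,0],0]]'
python3 - <<'E'
from h import *
o=bot.get_obs();print(o['tool_pos'],o['eef_rot'].round(4).tolist(),o['ft_force'],o['wrist_torque'],o['dq'].round(1))
E
```

```text
clock: 8.93
tool_pos: [0.5631, 0.1888, 0.0929]
eef_rot: [[0.002, 0.382, 0.924], [0.001, 0.924, -0.382], [-1.0, 0.002, 0.002]]
ft_force: [-11.3, -2.8, 37.9]
finger_gap: 0.0522
[0.56310752 0.18879768 0.09292798] [[0.0024, 0.3825, 0.924], [0.0013, 0.924, -0.3825], [-1.0, 0.0021, 0.0017]] [-11.2655232   -2.79369012  37.9010544 ] [-0.74147964  2.46604095  0.03353095] [ 0.  -0.1 -0.   0.6  0.  -1.2  0.1]
```

```bash
python3 -m jog '[[[-0.0006,-0.0002,-0.0015],[0,0.001,0],0],[[0,0,-0.0015],[0,0,0],0]]'
python3 - <<'E'
from h import *
f=grab('scene'); cv2.imwrite('pics/s6.png',cv2.resize(f['image'][90:170,280:390],(770,560),interpolation=2))
np.savez('s6.npz',**f)
for i in range(3):
  t=grab('top');
  o=bot.get_obs();print(o['tool_pos'],o['eef_rot'].round(4)[:,0],o['ft_force'],o['wrist_torque'],o['dq'].round(2),o['finger_gap'])
E
```

```text
clock: 9.1
tool_pos: [0.5631, 0.1887, 0.0932]
eef_rot: [[0.004, 0.382, 0.924], [0.002, 0.924, -0.382], [-1.0, 0.004, 0.003]]
ft_force: [-5.1, -0.8, 13.6]
finger_gap: 0.0523
[0.56306129 0.18873258 0.09315284] [ 0.0043  0.0024 -1.    ] [-5.24951009 -0.67241105 13.63239315] [-0.38964494  0.98002731  0.01337147] [ 0.05  0.05  0.03 -0.05 -0.01 -0.03 -0.06] 0.05212759997318957
[0.56303927 0.18875895 0.09315591] [ 0.0042  0.0024 -1.    ] [-4.77355063 -0.65054249 14.05413642] [-0.39833775  0.97748777 -0.01272295] [ 0.17 -0.09 -0.1   0.13 -0.06 -0.12 -0.04] 0.05263800556508768
[0.56303536 0.18874582 0.09315313] [ 0.0042  0.0024 -1.    ] [-4.08554504 -0.77200977 13.7331447 ] [-0.38834777  1.01598665 -0.01677926] [ 0.07  0.    0.02  0.08 -0.02  0.05 -0.01] 0.052261802893083915
```

View pics/s6.png

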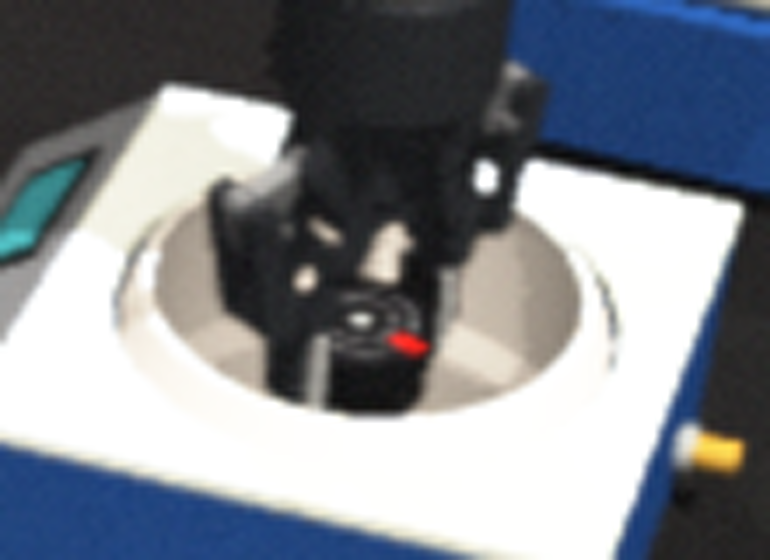

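Crop: disc sits down in the ring, dot at (331.7,135.7), mark at (338.4,139.0), with no gap to the ring visible. Now I'll press a little more and check the disc height by depth.

```bash
python3 -m jog '[[[-0.0003,0,-0.0022],[0,0,0],0]]'
python3 - <<'E'
from h import *
f=grab('scene');C=cloud(f)
u0,v0=331.7,135.7
p=C[132:141,325:339].reshape(-1,3);print('z med',np.median(p[:,2]),p[:,2].min(),p[:,2].max())
c=ray(f,u0,v0,.099);m=ray(f,338.4,139.0,.099);print(c,m,np.degrees(np.arctan2(*(m-c)[1::-1])),np.hypot(*(m-c)[:2]))
for i in range(2):
  grab('top');o=bot.get_obs();print(o['tool_pos'],o['eef_rot'].round(4)[:,0],o['ft_force'],o['dq'].round(2),o['finger_gap'])
E
```

```text
clock: 9.38
tool_pos: [0.563, 0.1887, 0.093]
eef_rot: [[0.006, 0.383, 0.924], [0.003, 0.924, -0.383], [-1.0, 0.005, 0.004]]
ft_force: [-6.9, -1.9, 26.5]
finger_gap: 0.0522
z med 0.09947599180378255 0.09645522558462931 0.1307193047789939
[0.56257425 0.18750463 0.099     ] [0.58241374 0.18337383 0.099     ] -11.761573925953156 0.02026496448530724
[0.56303117 0.18874745 0.09309936] [ 0.0059  0.0029 -1.    ] [-5.14617276 -2.08298048 20.02149665] [ 0.01 -0.07  0.04 -0.    0.01 -0.02 -0.06] 0.05223067195719859
[0.56303405 0.18876827 0.09309442] [ 0.0059  0.0029 -1.    ] [-5.26524895 -1.65002497 18.68135594] [-0.07 -0.04  0.05  0.04  0.08  0.    0.02] 0.05239292243721853
```

```bash
python3 -c "
from cell import bot
print(bot.finish_job()); o=bot.get_obs(); print(o['clock'],o['tool_pos'],o['ft_force'],o['finger_gap'])"
```

```text
the job is handed in; nothing more can be done
None
the job is handed in; nothing more can be done
```

The black chuck is in the hub with its key in the keyway and pressed home against the seal. I handed the job in at about 9.5 s with the gripper still holding and pressing. No verdict is reported.

- **What I did:** I gripped the chuck across its disc edge, lifted it out of the stand and carried it over the bowl. I turned it about 1–2° to match the red mark on the seal ring, then lowered it.
- **Key:** It went into the keyway on the way down. There was no landing force, and the chuck passed the height where a key beside the slot would stop, so no search was needed.
- **Last checks:**
  - Disc top measured at 0.0995 m, against 0.099 m when fully home.
  - Steady push was about 19–20 N, where about 8 N presses the seal level.
  - The arm was at rest, with tool tilt about 0.007 rad and the fingers 52 mm apart.
- **Disagreements:**
  - The hub centre from the two cameras differed by 1–2 mm from each other and from the tool position. The 22 mm bore holds the stem centred within about 1 mm.
  - About 5 N of sideways force remained at the end, pointing along -x.
  - The 52 mm finger opening is below the disc's 54 mm diameter; the grip held throughout.
- **Not measured:** I did not check the seal travel directly, nor the small white chuck, wash bottle and beaker with a final measurement. The arm never touched any of them.

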